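Set and lock the air regulator, then hold the blow-off wand out over the blower wheel

TASK

Get the blow-off bench ready to clean the green blower wheel: turn the regulator's black knob clockwise until its white pointer is at the yellow mark, let go of it, and slide the red lock fully home over it. Then pinch the wand's black grip so that its orange release button is pressed in, pull the wand out past its first stop to its second stop, the end of its travel, and finish holding it there with the button still squeezed: do not let go. Leave the loose things on the bench where they are.

Things in the scene. Friction and masses are not known exactly. Their poses are not given: they have to be found in the camera images.
- regulator: Blue regulator block bolted to the table, 80 (its x) by 180 (its y) by 40 mm high. Origin: on the table, straight below the knob's axis; its z is up. Its y runs from the yellow mark towards the red lock. The block reaches from y = -55 to y = +125 mm.
- reg_knob (a joint): Turn of the regulator's black wing knob, rad; grows clockwise seen from above; range 0 to 2.6. At 1.9 its white pointer end points to the yellow mark (to the regulator's -y) and the wing lies along the lock's slideway. It starts between 0.4 and 1.1, that is 0.8 to 1.5 rad short of the mark. It takes about 0.05 N m to turn and stays where it is left.
- reg_knob_grip (a point): Point on the knob's vertical axis, 14 mm below the wing's top (88 mm above the table). The wing is an upright bar 44 mm long, 12 mm thick, 54 mm tall (48 to 102 mm above the table) on a disc of diameter 52; the frame's x points along the wing to its white pointer end, z up. Room for fingers beside the wing from 65 mm above the table up.
- reg_mark (a point): Centre of the yellow mark, a stripe 8 mm by 20 mm along the regulator's y, on the block's upper face (40 mm above the table), 42 mm from the knob's axis on the regulator's -y side.
- reg_lock (a joint): Travel of the red lock fork along the regulator's -y towards the knob, m: 0 parked, 0.048 fully home with its two prongs on both sides of the wing (the joint's end). Friction about 1.5 N, it stays where it is left. The prongs are 18 mm apart inside: they pass the 12 mm wing only if it stands within about 0.15 rad of the mark, otherwise they bump against it.
- reg_lock_tab (a point): Centre of the top of the lock's upright tab, 97 mm above the table, 82 mm from the knob's axis when parked and 34 mm when home. The tab is 24 mm wide (along the regulator's x), 14 mm thick (along its y), 36 mm tall (61 to 97 mm above the table).
- wand_stand: Stand of the telescoping blow-off wand, bolted to the table; origin on the table straight below the grip when the wand is retracted; x points from the grip into the yellow housing, z up. The steel plate is 415 by 110 by 8 mm (x from -200 to +215 mm); the yellow housing reaches from x = +35 to +215 mm, 70 mm wide, 132 mm high. A green blower wheel (diameter 88 mm, top 62 mm above the table) sits on the plate at x = -155 mm.
- wand_grip (a point): Black upright grip block on top of the wand's tube, 36 (its x) by 26 (its y) by 50 mm tall; this point is its centre, 147 mm above the table; axes parallel to the stand's. It moves only along the stand's x. Tube and collar below it: 32 mm wide, top 121 mm above the table.
- wand_slide (a joint): How far the wand is pulled out, m, along the stand's -x (out of the housing): 0 retracted, 0.06 first stop (a notch: the catch drops in there if the button is let go), 0.12 second stop, the end of travel. A spring draws it back with 5 N (retracted) to 7 N (second stop). With the button out, the catch blocks any pull at 0 and at the first stop; at the second stop there is no notch: let go, the wand runs back.
- wand_button (a joint): How far the orange release button in the grip's side is pressed, m: 0 out, 0.007 fully in (about 9 N); the catch is free beyond 0.004. It springs out when let go.
- button_face (a point): Centre of the orange button's outer face, 24 mm (x) by 28 mm tall, on the +y side of the grip, 147 mm above the table. It stands 8 mm proud of the grip when out, 1 mm when in; it is pressed towards the stand's -y. Pinching the grip across its y (34 mm over the button, 27 mm when squeezed) presses it.
- nozzle_tip (a point): Tip of the wand's brass nozzle, pointing down, 75 mm above the table, 50 mm ahead (-x) of the grip; moves with it.
- oil_bottle: Bystander, loose: upright black bottle with a yellow band and a red cap, diameter 60, height 160 mm. Origin at the centre of its underside.
- screw_jar: Bystander, loose: upright glass jar with a blue lid, diameter 68, height 90 mm. Origin at the centre of its underside.
- tape_roll: Bystander, loose: grey roll of tape lying flat, outer diameter 100, height 48 mm. Origin at the centre of its underside.
- screwdriver: Bystander, loose: screwdriver with a yellow handle lying flat, about 200 long, 26 thick mm. Origin at the middle.
- wrench: Bystander, loose: steel wrench lying flat, about 160 long mm. Origin at the middle.
- mug: Bystander, loose: blue mug, diameter 80, height 90 mm. Origin at the centre of its underside.
- spare_nozzle: Bystander, loose: small upright brass nozzle, diameter 32, height 60 mm. Origin at the centre of its underside.

How it is judged:
By the outcome, as a careful person would: the job done as asked, in the order asked, and still so for the second after the job is handed in, while the arm keeps its last pose, push and grip.
It also fails if it takes over 56 s, if anything falls off the work surface, if the arm or the gripper's body presses on something with over 40 N, if the wrist force passes 120 N, or if a joint passes its speed limit or range.

ROBOT

A 6-joint arm with a two-finger parallel gripper is mounted at the origin on the work surface. World frame = base frame: x ahead of the robot, y to its left, z up, the work surface at z = 0. Lengths are in mm, angles in rad, forces in N, time in s.
With the tool pointing down it reaches from about 225 to 725 mm from the base axis. Payload 3.1 kg.
Tool frame: the origin (TCP) lies at the very end of the fingers, on their centre line; the grasp point (between the pads) lies 19 mm behind it; z points along the fingers, y is the line along which they close (so a half turn about z gives the same grasp; the last joint's range is limited). The gripper opens to 85 mm and grips with 20 to 120 N. Pads are 22 mm wide; open, the fingers measure 114 mm over their backs; the gripper's body (76 mm by 85 mm) begins 54 mm behind the grasp point. The pads swing forward as they close: fully open they stand 13 mm farther back than shut.
Start: joints at [-1.228, 0.048, 0.099, 1.622, 0, 1.443], TCP at [238.124, -467.883, 231.312] pointing down, gripper open.
Joint ranges: [-2.91, 2.91], [-0.99, 1.94], [-1.21, 1.42], [-2.12, 2.29], [-1.49, 1.47], [-3.14, 3.14]. Speed limits (rad/s): [2.79, 2.79, 3.14, 3.14, 3.14, 3.14].

INTERFACE

Orientations are given as a 3x3 rotation matrix whose columns are the frame's x, y, z axes.
In Python, from plant import robot gives the robot as it stands. The module is installed in compiled form; this text tells all that it offers.
- The arm moves only by the tool servo_tool, never from a script. Its argument "series" is a list of rows, each an object with "xyz": the shift along the tool's x, y, z in cm, a list of three; "turn": the turn, a rotation vector about the tool's x, y, z in degrees, a list of three; "hand": the opening, from -1 (shut) to 1 (fully open). In form: [{"xyz": [tx, ty, tz], "turn": [rx, ry, rz], "hand": hand}, ...]. A call has 1 to 12 rows; each row is the pose to reach, as a shift and turn from the pose commanded when the call began, along the tool's axes at that moment; what a row does not reach only later rows make up. A row lasts 1/12 s, in which the tool goes at most 41.7 mm and 7.16 degrees, less where a joint would pass 70% of its speed; a pose out of reach is approached as far as the arm can. A call with a gripper value outside its range is refused whole. The fingers move at their own pace and stop on an object; "force" is the grip in N (left out, the last holds). Time passes only in rows, so rows that repeat a pose let the fingers close. It gives the time, the measured TCP pose, the force, the opening and the grip force at its end, in the units of the state.
- robot.read_state(): the state, without advancing time (a new reading comes with each control period).
- robot.read_camera(name): name is "side" or "top" or "wrist"; returns a dict with "color" (384x512x3 uint8, red, green, blue), "camera_matrix" (3x3 intrinsics, pixels), "world_to_cam" (4x4, takes a point from world to camera coordinates); the wrist camera has in their place "T_tool_cam" (4x4, takes a point from camera to tool coordinates, whose origin is the TCP and whose axes are the flange's). Camera axes: x right, y down, z forward; pixel columns grow to the right and rows downward; lengths in mm; the calibration is good to about 2 mm. A picture is of the moment at which its call begins: read the wrist's pose just before it. There is no depth.
- robot.hand_in(): hands the job in; it is judged then, once.
The state is a dict: "clock": time; "joint_pos": joint angles; "dq": joint speeds; "joint_torque": joint torques, N m; "eef_pos": TCP position; "ee_rot": TCP orientation; "contact_force": force on the tool from outside, world axes, zero at the start; "wrist_torque": the same for the moment, N m; "opening": finger opening in mm; "grasp_force": force on a finger pad.
Only numpy, scipy, OpenCV 4.12 (cv2) and the standard library are available. Lean on these libraries where they do the work, as an engineer would, in place of code of your own. Each camera call takes 0.05 s, during which the arm holds its last target. There are 200 camera calls.

## Working session

There is one attempt and no reset: what is moved stays moved. The work goes in short steps, Python scripts to look and compute and a tool call to move; the robot and the scene stay as the last step left them, time stands still between calls to the robot, and variables do not carry over. Pictures are saved under pics/ and viewed, at most 10 in all, crops included, and the job is handed in when it is done.

Besides the shell and the picture viewer there is one more tool, called after "Request:" as name([rows], argument=value, ...), one row to a line, values as JSON. servo_tool: Moves the arm, as the interface text tells. Its arguments: {"type":"object","properties":{"series":{"type":"array","items":{"type":"object","properties":{"xyz":{"type":"array","items":{"type":"number"}},"turn":{"type":"array","items":{"type":"number"}},"hand":{"type":"number"}}}},"force":{"type":"number"}},"required":["series"]}

```bash
mkdir -p pics
cat > h.py <<'E'
import numpy as np, cv2, pickle
from plant import robot
def snap(n):
    s=robot.read_state(); c=robot.read_camera(n)
    c=dict(c); 
    if n=="wrist":
        T=np.eye(4);T[:3,:3]=s["ee_rot"];T[:3,3]=s["eef_pos"]
        c["world_to_cam"]=np.linalg.inv(T@np.array(c["T_tool_cam"]))
    return c
def save(c,f): cv2.imwrite(f,cv2.cvtColor(np.array(c["color"]),cv2.COLOR_RGB2BGR))
def ray(c,uv,z):
    K=np.array(c["camera_matrix"]);M=np.array(c["world_to_cam"]);R=M[:3,:3];o=-R.T@M[:3,3]
    d=R.T@np.linalg.inv(K)@np.array([uv[0],uv[1],1.]); return o+d*(z-o[2])/d[2]
def proj(c,p):
    K=np.array(c["camera_matrix"]);M=np.array(c["world_to_cam"]);q=K@(M[:3,:3]@np.array(p,float)+M[:3,3]);return q[:2]/q[2]
E
python3 - <<'E'
from h import *
for n in("top","side"):
    c=snap(n);save(c,f"pics/{n}0.png");pickle.dump(c,open(n+"0.pkl","wb"))
    M=c["world_to_cam"];print(n,-M[:3,:3].T@M[:3,3],c["camera_matrix"])
s=robot.read_state();print(s["clock"],s["eef_pos"],s["ee_rot"],s["opening"])
E
```

```text
top [ 486.97806427    7.41254181 1170.27965897] [[347.38219016   0.         252.82001646]
 [  0.         347.38219016 193.70828506]
 [  0.           0.           1.        ]]
side [131.13706125 913.48087242 974.96317194] [[453.22201069   0.         249.74165522]
 [  0.         453.22201069 191.41251717]
 [  0.           0.           1.        ]]
0.1 [ 237.93919249 -467.32907042  230.1869801 ] [[ 8.91203662e-01  4.53602753e-01 -7.59055702e-04]
 [ 4.53603302e-01 -8.91201217e-01  2.10612732e-03]
 [ 2.78873786e-04 -2.22129855e-03 -9.99997494e-01]] 85.37026412842995
```

View pics/top0.png

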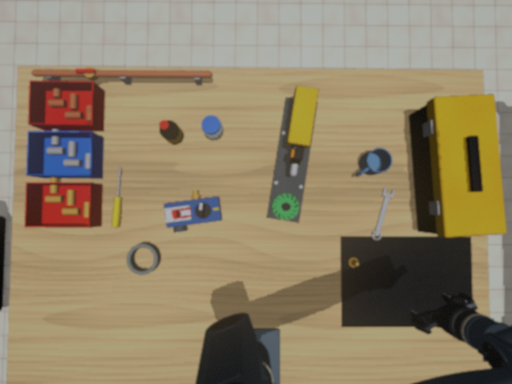

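View pics/side0.png

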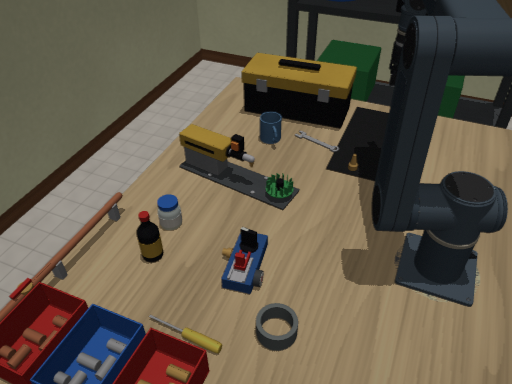

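The top view shows the regulator at about (192,212), with the red lock on its left and the knob near (204,210). The wand stand runs from (285,207) at the wheel to (305,95), with the grip near (295,155). I'll enlarge both areas.

Run:
```python
from h import *
c=pickle.load(open("top0.pkl","rb"));a=c["color"][185:240,155:230];b=c["color"][80:230,260:330]
A=cv2.resize(a,None,fx=8,fy=8,interpolation=2)
A=cv2.resize(a,(400,293),interpolation=2);B=cv2.resize(b,(280,600),interpolation=2)
s=pickle.load(open("side0.pkl","rb"))["color"][222:297,215:275];S=cv2.resize(s,(240,300),interpolation=2)
O=np.zeros((600,800,3),np.uint8);O[:293,:400]=A;O[:,410:690]=B;O[300:,:240]=S
save({"color":O},"pics/crop0.png")
```

```text
(no output)
```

View pics/crop0.png

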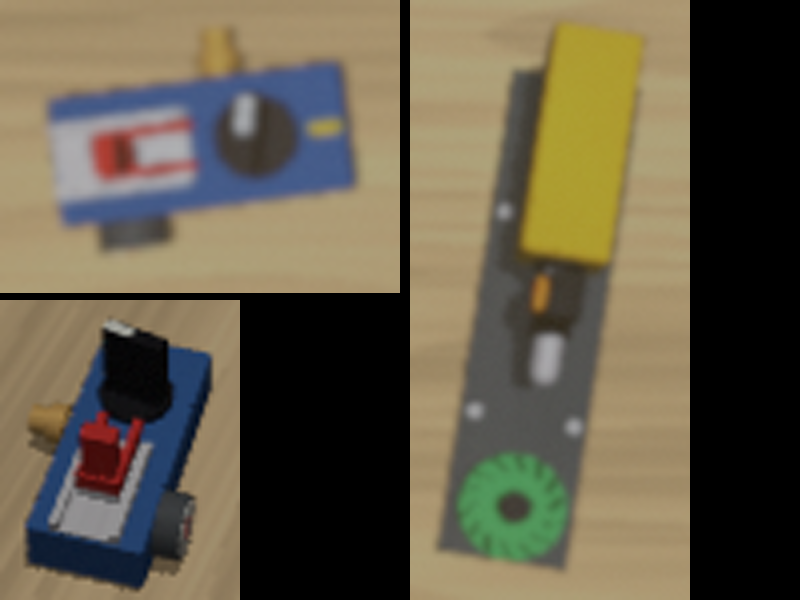

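The crops show the pointer end at about crop (243,113), so it points roughly world +x, and the mark is to the right at (323,128). The orange button is on the grip's left (+y) side. Next I'll measure from the top view.

```bash
cat >> h.py <<'E'
def mask(c,lo,hi,box):
    h=cv2.cvtColor(np.array(c["color"]),cv2.COLOR_RGB2HSV);m=cv2.inRange(h,np.array(lo),np.array(hi))
    k=np.zeros_like(m);u0,v0,u1,v1=box;k[v0:v1,u0:u1]=m[v0:v1,u0:u1]
    n,l,s,ce=cv2.connectedComponentsWithStats(k)
    i=1+np.argmax(s[1:,4]);return (l==i).astype(np.uint8),s[i,4],ce[i]
def rect(c,m,z):
    p=np.concatenate(cv2.findContours(m,0,1)[0])[:,0,:]
    w=np.array([ray(c,q,z)[:2] for q in p],np.float32);return cv2.minAreaRect(w)
E
python3 - <<'E'
from h import *
c=pickle.load(open("top0.pkl","rb"))
rb=(160,190,226,230)
m,a,ce=mask(c,(100,120,60),(130,255,255),rb);print("blue",a,ce,rect(c,m,40))
m,a,ce=mask(c,(18,120,90),(38,255,255),(210,203,222,214));print("mark",a,ray(c,ce,40))
m,a,ce=mask(c,(0,0,130),(180,60,255),(196,199,206,212));print("pointer",a,ce,ray(c,ce,102))
h=cv2.cvtColor(c["color"],cv2.COLOR_RGB2HSV);
m,a,ce=mask(c,(0,150,170),(8,255,255),rb);print("tab",a,ce,ray(c,ce,97))
st=(262,82,325,160)
m,a,ce=mask(c,(22,150,120),(32,255,255),st);print("housing",a,ce,rect(c,m,132))
m,a,ce=mask(c,(8,150,120),(19,255,255),(285,140,305,165));print("button",a,ce,ray(c,ce,161))
m,a,ce=mask(c,(50,100,60),(80,255,255),(265,185,305,225));print("wheel",a,ce,ray(c,ce,62))
E
```

```text
blue 345 [199.57971014 210.79710145] ((480.55010986328125, 189.17333984375), (69.6676025390625, 168.1839599609375), 8.372267723083496)
mark 5 [491.3579773  115.16502625  40.        ]
pointer 23 [200.13043478 205.73913043] [499.05652068 156.12396306 102.        ]
tab 7 [173.71428571 213.57142857] [474.64607871 237.66288815  97.        ]
housing 1292 [302.44659443 115.61068111] ((773.5138549804688, -154.3779296875), (68.22500610351562, 176.73924255371094), 81.098388671875)
button 26 [292.38461538 152.57692308] [ 655.29241897 -120.0068697   161.        ]
wheel 451 [284.98004435 206.31707317] [ 498.94805613 -108.71066335   62.        ]
```

```bash
cat >> h.py <<'E'
from scipy.spatial.transform import Rotation as R_
def plan(xyz,yaw_deg):
    "shift cm / turn deg in current tool axes to bring TCP to xyz pointing down, tool x at world yaw"
    s=robot.read_state();R=np.array(s["ee_rot"]);t=np.radians(yaw_deg);cx,sx=np.cos(t),np.sin(t)
    G=np.array([[cx,sx,0],[sx,-cx,0],[0,0,-1.]])
    print("xyz",np.round(R.T@(np.array(xyz)-s["eef_pos"])/10,2),"turn",np.round(R_.from_matrix(R.T@G).as_rotvec(degrees=True),1),
     "| at",np.round(s["eef_pos"],1),"yaw %.1f"%np.degrees(np.arctan2(R[1,0],R[0,0])),"t %.2f op %.1f q6 %.2f"%(s["clock"],s["opening"],s["joint_pos"][5]),"F",np.round(s["contact_force"],1))
E
python3 - <<'E'
from h import *
plan((480,160,235),182)
print(np.round(robot.read_camera("wrist")["T_tool_cam"],2),robot.read_camera("wrist")["camera_matrix"][0])
E
```

```text
xyz [ 50.03 -44.93  -0.37] turn [  -0.    -0.2 -155. ] | at [ 237.9 -467.3  230.2] yaw 27.0 t 0.10 op 85.4 q6 1.44 F [-0.6  0.7 -0.1]
[[  -0.     -0.96   -0.29   74.44]
 [   1.     -0.     -0.      0.33]
 [  -0.     -0.29    0.96 -141.98]
 [   0.      0.      0.      1.  ]] [321.26566417   0.         256.62958859]
```

Request:
servo_tool([
  {"xyz": [50, -44.9, -0.4], "turn": [0, 0, -155], "hand": 0.2},
  {"xyz": [50, -44.9, -0.4], "turn": [0, 0, -155], "hand": 0.2},
  {"xyz": [50, -44.9, -0.4], "turn": [0, 0, -155], "hand": 0.2},
  {"xyz": [50, -44.9, -0.4], "turn": [0, 0, -155], "hand": 0.2},
  {"xyz": [50, -44.9, -0.4], "turn": [0, 0, -155], "hand": 0.2},
  {"xyz": [50, -44.9, -0.4], "turn": [0, 0, -155], "hand": 0.2},
  {"xyz": [50, -44.9, -0.4], "turn": [0, 0, -155], "hand": 0.2},
  {"xyz": [50, -44.9, -0.4], "turn": [0, 0, -155], "hand": 0.2},
  {"xyz": [50, -44.9, -0.4], "turn": [0, 0, -155], "hand": 0.2},
  {"xyz": [50, -44.9, -0.4], "turn": [0, 0, -155], "hand": 0.2},
  {"xyz": [50, -44.9, -0.4], "turn": [0, 0, -155], "hand": 0.2},
  {"xyz": [50, -44.9, -0.4], "turn": [0, 0, -155], "hand": 0.2},
])

```text
clock: 1.2
eef_pos: [418.3, 0.7, 234.3]
ee_rot: [[-0.395, 0.919, 0.001], [0.919, 0.395, -0.0], [-0.0, 0.0, -1.0]]
contact_force: [2.1, -1.1, -0.1]
opening: 51.1
grasp_force: 0.0
```

```bash
python3 -c "
from h import *
plan((480,160,235),182)"
```

```text
xyz [12.19 11.96 -0.07] turn [  0.    0.  -68.7] | at [418.3   0.7 234.3] yaw 113.3 t 1.20 op 51.1 q6 1.01 F [ 2.1 -1.1 -0.1]
```

Request:
servo_tool([
  {"xyz": [12.2, 12, 0], "turn": [0, 0, -68], "hand": 0.2},
  {"xyz": [12.2, 12, 0], "turn": [0, 0, -68], "hand": 0.2},
  {"xyz": [12.2, 12, 0], "turn": [0, 0, -68], "hand": 0.2},
  {"xyz": [12.2, 12, 0], "turn": [0, 0, -68], "hand": 0.2},
  {"xyz": [12.2, 12, 0], "turn": [0, 0, -68], "hand": 0.2},
  {"xyz": [12.2, 12, 0], "turn": [0, 0, -68], "hand": 0.2},
  {"xyz": [12.2, 12, 0], "turn": [0, 0, -68], "hand": 0.2},
  {"xyz": [12.2, 12, 0], "turn": [0, 0, -68], "hand": 0.2},
  {"xyz": [12.2, 12, 0], "turn": [0, 0, -68], "hand": 0.2},
  {"xyz": [12.2, 12, 0], "turn": [0, 0, -68], "hand": 0.2},
  {"xyz": [12.2, 12, 0], "turn": [0, 0, -68], "hand": 0.2},
  {"xyz": [12.2, 12, 0], "turn": [0, 0, -68], "hand": 0.2},
])

```text
clock: 2.2
eef_pos: [481.0, 157.7, 234.0]
ee_rot: [[-1.0, -0.014, -0.001], [-0.014, 1.0, -0.0], [0.001, -0.0, -1.0]]
contact_force: [0.2, -0.1, 0.4]
opening: 51.0
grasp_force: 0.0
```

```bash
python3 -c "
from h import *
plan((480,160,235),182)
c=snap('wrist');save(c,'pics/w1.png');pickle.dump(c,open('w1.pkl','wb'))
"
```

```text
xyz [ 0.1   0.24 -0.1 ] turn [-0.  -0.  -1.2] | at [481.  157.7 234. ] yaw -179.2 t 2.20 op 51.0 q6 0.17 F [ 0.2 -0.1  0.4]
```

View pics/w1.png

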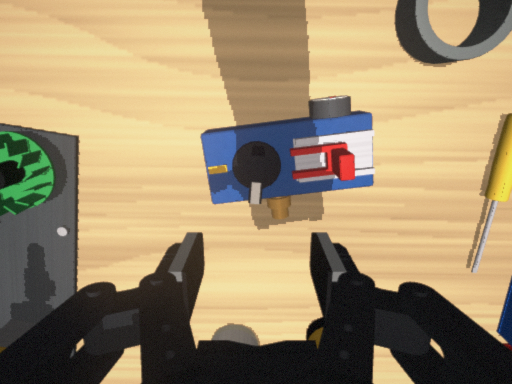

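The wrist view shows the yellow mark at (217,169), the white pointer end at (256,190), the knob disc at (257,165) and the tab top at about (345,165). Next come the positions.

```bash
python3 - <<'E'
from h import *
c=pickle.load(open("w1.pkl","rb"))
m,a,ce=mask(c,(18,120,90),(38,255,255),(200,155,235,180));print("mark",a,ce,ray(c,ce,40),rect(c,m,40))
m,a,ce=mask(c,(0,0,110),(180,70,255),(246,180,266,206));p=rect(c,m,102);print("pointer",a,ce,ray(c,ce,102),p)
m,a,ce=mask(c,(0,150,60),(8,255,255),(280,135,365,190));print("red",a,ce)
m,a,ce=mask(c,(100,120,60),(130,255,255),(195,105,380,210));r=rect(c,m,40);print("blue",a,r)
t=np.radians(r[2]);y=np.array([-np.sin(t),np.cos(t)])
# dark wing centre seen: project guesses
o=np.array([486,155.5])
for z,n in((40,"disc40"),(48,"disc48"),(102,"wingtop")):print(n,proj(c,(*o,z)))
h=cv2.cvtColor(c["color"],cv2.COLOR_RGB2HSV);print(c["color"][145:206:4,257].tolist())
E
python3 -c "
import cv2;a=cv2.imread('pics/w1.png')[90:215,190:390];cv2.imwrite('pics/w1c.png',cv2.resize(a,(800,500),interpolation=2))"
```

```text
mark 125 [217.312 169.008] [490.39165861 115.53863732  40.        ] ((490.41619873046875, 115.5603256225586), (7.49774694442749, 19.50905418395996), 8.107479095458984)
pointer 199 [254.92462312 192.77889447] [496.68816527 156.36826189 102.        ] ((496.649658203125, 156.4011688232422), (8.371506690979004, 19.981653213500977), 87.54545593261719)
red 1283 [329.0436477  161.18939984]
blue 5503 ((478.8805847167969, 191.59837341308594), (77.87335968017578, 175.51492309570312), 7.880340099334717)
disc40 [254.5442317  165.52440784]
disc48 [254.49509875 167.24573325]
wingtop [254.09430715 181.28707756]
[[45, 40, 41], [35, 30, 31], [36, 29, 29], [46, 41, 43], [43, 37, 41], [43, 40, 41], [42, 38, 41], [41, 37, 39], [45, 41, 41], [49, 47, 44], [188, 175, 161], [187, 174, 163], [185, 173, 161], [186, 173, 161], [188, 175, 163], [153, 127, 94]]
```

View pics/w1c.png

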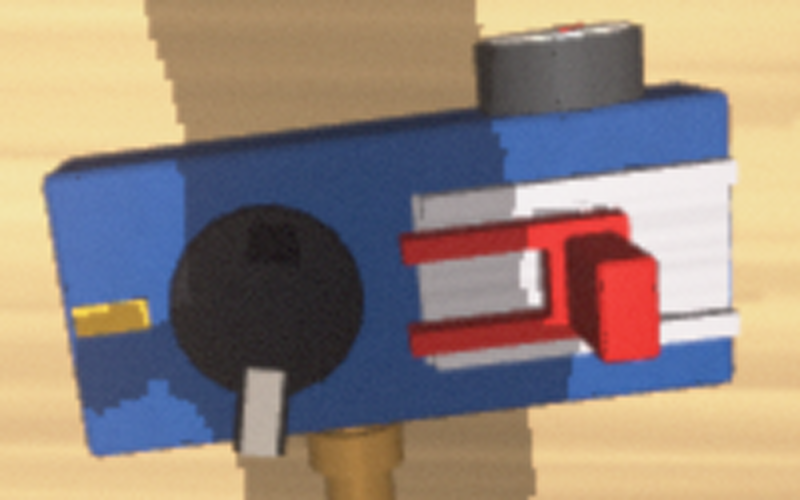

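```bash
python3 -c "
from h import *
plan((485,156.8,72),177.7)"
```

```text
xyz [-0.4  -0.09 16.21] turn [-0.  -0.   3.1] | at [481.1 157.6 234.1] yaw -179.2 t 2.25 op 51.2 q6 0.17 F [-0.4  0.7  0.3]
```

Request:
servo_tool([
  {"xyz": [-0.4, -0.1, 4], "turn": [0, 0, 3.1], "hand": 0.2},
  {"xyz": [-0.4, -0.1, 8], "turn": [0, 0, 3.1], "hand": 0.2},
  {"xyz": [-0.4, -0.1, 11], "turn": [0, 0, 3.1], "hand": 0.2},
  {"xyz": [-0.4, -0.1, 14], "turn": [0, 0, 3.1], "hand": 0.2},
  {"xyz": [-0.4, -0.1, 16.2], "turn": [0, 0, 3.1], "hand": 0.2},
  {"xyz": [-0.4, -0.1, 16.2], "turn": [0, 0, 3.1], "hand": 0.2},
  {"xyz": [-0.4, -0.1, 16.2], "turn": [0, 0, 3.1], "hand": 0.2},
], force=25)

```text
clock: 2.83
eef_pos: [483.6, 156.4, 71.0]
ee_rot: [[-0.999, 0.039, -0.004], [0.039, 0.999, -0.001], [0.004, -0.001, -1.0]]
contact_force: [0.9, 0.1, 0.7]
opening: 51.5
grasp_force: 0.0
```

```bash
python3 -c "
from h import *
plan((485,156.8,72),177.7)"
```

```text
xyz [-0.13  0.04 -0.1 ] turn [-0.  -0.2  0.1] | at [483.6 156.4  71. ] yaw 177.8 t 2.83 op 51.5 q6 0.22 F [0.9 0.1 0.7]
```

Close on the wing.

Request:
servo_tool([
  {"xyz": [-0.1, 0, -0.1], "turn": [0, 0, 0], "hand": -0.3},
  {"xyz": [-0.1, 0, -0.1], "turn": [0, 0, 0], "hand": -0.5},
  {"xyz": [-0.1, 0, -0.1], "turn": [0, 0, 0], "hand": -0.7},
  {"xyz": [-0.1, 0, -0.1], "turn": [0, 0, 0], "hand": -0.8},
  {"xyz": [-0.1, 0, -0.1], "turn": [0, 0, 0], "hand": -0.8},
  {"xyz": [-0.1, 0, -0.1], "turn": [0, 0, 0], "hand": -0.8},
  {"xyz": [-0.1, 0, -0.1], "turn": [0, 0, 0], "hand": -0.8},
  {"xyz": [-0.1, 0, -0.1], "turn": [0, 0, 0], "hand": -0.8},
])

```text
clock: 3.5
eef_pos: [488.1, 157.0, 75.9]
ee_rot: [[-0.999, 0.038, 0.005], [0.038, 0.999, 0.001], [-0.005, 0.001, -1.0]]
contact_force: [-0.1, -0.5, 6.5]
opening: 11.4
grasp_force: 28.6
```

```bash
python3 -c "
from h import *
plan((485,156.8,72),98)"
```

```text
xyz [ 0.31 -0.03  0.39] turn [ 0.2  0.2 79.8] | at [488.1 157.   75.9] yaw 177.8 t 3.50 op 11.4 q6 0.22 F [-0.1 -0.5  6.5]
```

Request:
servo_tool([
  {"xyz": [0, 0, 0], "turn": [0, 0, 5], "hand": -0.8},
  {"xyz": [0, 0, 0], "turn": [0, 0, 11], "hand": -0.8},
  {"xyz": [0, 0, 0], "turn": [0, 0, 18], "hand": -0.8},
  {"xyz": [0, 0, 0], "turn": [0, 0, 25], "hand": -0.8},
  {"xyz": [0, 0, 0], "turn": [0, 0, 32], "hand": -0.8},
  {"xyz": [0, 0, 0], "turn": [0, 0, 39], "hand": -0.8},
  {"xyz": [0, 0, 0], "turn": [0, 0, 46], "hand": -0.8},
  {"xyz": [0, 0, 0], "turn": [0, 0, 53], "hand": -0.8},
  {"xyz": [0, 0, 0], "turn": [0, 0, 60], "hand": -0.8},
  {"xyz": [0, 0, 0], "turn": [0, 0, 67], "hand": -0.8},
  {"xyz": [0, 0, 0], "turn": [0, 0, 73], "hand": -0.8},
  {"xyz": [0, 0, 0], "turn": [0, 0, 77], "hand": -0.8},
])

```text
clock: 4.5
eef_pos: [485.0, 153.4, 75.9]
ee_rot: [[-0.182, 0.983, -0.002], [0.983, 0.182, -0.008], [-0.007, -0.003, -1.0]]
contact_force: [-7.9, -8.4, 13.8]
opening: 11.6
grasp_force: 29.6
```

```bash
python3 -c "
from h import *
plan((485,156.8,72),98);print(robot.read_state()['wrist_torque'])"
```

```text
xyz [0.34 0.07 0.38] turn [-0.2  0.4  2.5] | at [485.  153.4  75.9] yaw 100.5 t 4.50 op 11.6 q6 1.57 F [-7.9 -8.4 13.8]
[-1.89205535  1.73649861  0.07802779]
```

Request:
servo_tool([
  {"xyz": [0, 0, -0.2], "turn": [0, 0, 2.5], "hand": -0.8},
  {"xyz": [0, 0, -0.2], "turn": [0, 0, 2.5], "hand": -0.8},
  {"xyz": [0, 0, -0.2], "turn": [0, 0, 2.5], "hand": -0.8},
])

```text
clock: 4.75
eef_pos: [484.7, 153.4, 75.9]
ee_rot: [[-0.143, 0.99, -0.003], [0.99, 0.143, -0.008], [-0.007, -0.004, -1.0]]
contact_force: [-4.4, -8.2, 5.7]
opening: 11.8
grasp_force: 28.6
```

```bash
python3 -c "
from h import *
plan((485,156.8,72),98);print(robot.read_state()['wrist_torque'])
c=snap('wrist');save(c,'pics/w2.png');pickle.dump(c,open('w2.pkl','wb'))
m,a,ce=mask(c,(18,120,90),(38,255,255),(0,0,512,300));print(a,ce)
"
```

```text
xyz [0.34 0.08 0.39] turn [-0.2  0.4  0.2] | at [484.7 153.4  75.9] yaw 98.2 t 4.75 op 11.8 q6 1.61 F [-4.4 -8.2  5.7]
[-1.63094817  0.96176324 -0.01661138]
5 [366.8 159.6]
```

Request:
servo_tool([
  {"xyz": [0, 0, 0], "turn": [0, 0, 0], "hand": -0.4},
  {"xyz": [0, 0, 0], "turn": [0, 0, 0], "hand": -0.1},
  {"xyz": [0, 0, 0], "turn": [0, 0, 0], "hand": 0.0},
  {"xyz": [0, 0, 0], "turn": [0, 0, 0], "hand": 0.0},
  {"xyz": [0, 0, -2], "turn": [0, 0, 0], "hand": 0.0},
  {"xyz": [0, 0, -5], "turn": [0, 0, 0], "hand": 0.0},
  {"xyz": [0, 0, -9], "turn": [0, 0, 0], "hand": 0.0},
  {"xyz": [3, 0, -12], "turn": [0, 0, 0], "hand": -0.5},
  {"xyz": [7, 0, -12], "turn": [0, 0, 0], "hand": -1},
  {"xyz": [11, 0, -12], "turn": [0, 0, 0], "hand": -1},
  {"xyz": [11, 0, -12], "turn": [0, 0, 0], "hand": -1},
  {"xyz": [11, 0, -12], "turn": [0, 0, 0], "hand": -1},
])

```text
clock: 5.8
eef_pos: [469.7, 267.7, 195.3]
ee_rot: [[-0.149, 0.989, 0.0], [0.989, 0.149, 0.0], [0.0, 0.0, -1.0]]
contact_force: [-0.8, 0.6, -0.4]
opening: -0.2
grasp_force: 0.0
```

Run:
```python
from h import *
o=np.array([484.8,156.8]);y=np.array([-.139,.990])
p=o+114*y;plan((*p,75),98)
c=snap('wrist');t=snap('top')
O=np.zeros((600,800,3),np.uint8);O[:384,:512]=c["color"];O[384:384+212,:400]=cv2.resize(t["color"][190:232,155:234],(400,212),interpolation=2)
save({"color":O},'pics/w3.png');pickle.dump((c,t),open('w3.pkl','wb'))
```

```text
xyz [ 0.2  -0.04 12.03] turn [ 0.  -0.   0.6] | at [469.7 267.7 195.3] yaw 98.6 t 5.80 op -0.2 q6 1.82 F [-0.8  0.6 -0.4]
```

View pics/w3.png

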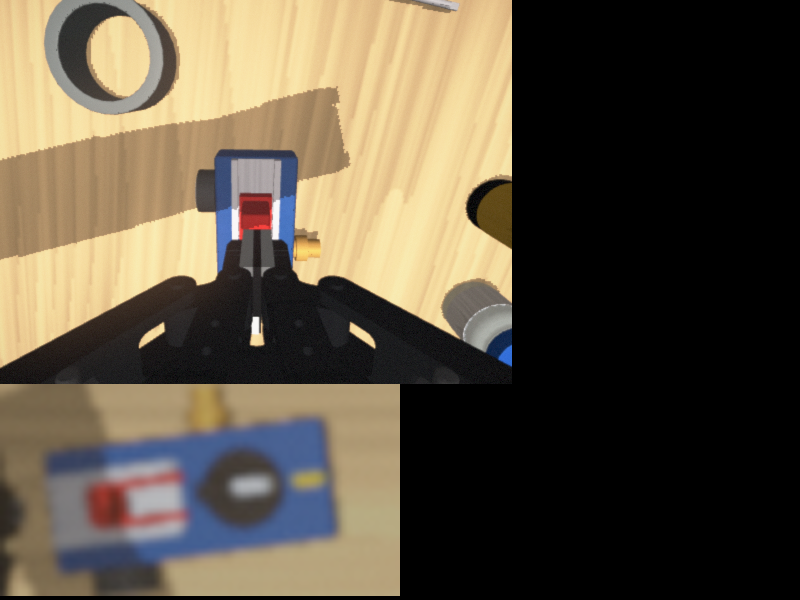

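The lower crop shows the wing now lying along the slideway, with the pointer at (250,485) facing the mark at (308,480). I'll check the numbers.

Run:
```python
from h import *
c,t=pickle.load(open("w3.pkl","rb"))
m,a,ce=mask(t,(0,0,110),(180,70,255),(198,202,211,216));r=rect(t,m,102);print("pointer",a,ray(t,ce,102),r)
m,a,ce=mask(t,(18,120,90),(38,255,255),(210,203,224,214));print("mark",a,ray(t,ce,40))
g=cv2.cvtColor(t["color"],cv2.COLOR_RGB2GRAY).astype(float)[204:216,196:212]
s=t["color"].astype(float)[203:216,198:212].min(2)-90;s[s<0]=0;v,u=np.mgrid[203:216,198:212]
P=np.array([ray(t,q,102)[:2] for q in np.c_[u.ravel(),v.ravel()]]);w=s.ravel()
mu=(P*w[:,None]).sum(0)/w.sum();C=((P-mu).T*w)@(P-mu)/w.sum();e,V=np.linalg.eigh(C);print(mu,np.degrees(np.arctan2(V[1,1],V[0,1])),e)
```

```text
pointer 30 [487.3836507  143.42593605 102.        ] ((487.5860290527344, 144.1309051513672), (9.192583084106445, 24.494596481323242), 0.2615419328212738)
mark 5 [491.3579773  115.16502625  40.        ]
[487.10326077 143.88251535] 94.63149565275677 [ 9.45249284 39.16080694]
```

The pointer is within about 2–3° of the mark. Next I descend behind the tab and push it home.

Request:
servo_tool([
  {"xyz": [0.2, 0, 4], "turn": [0, 0, 0.6], "hand": -1},
  {"xyz": [0.2, 0, 8], "turn": [0, 0, 0.6], "hand": -1},
  {"xyz": [0.2, 0, 11], "turn": [0, 0, 0.6], "hand": -1},
  {"xyz": [0.2, 0, 12], "turn": [0, 0, 0.6], "hand": -1},
  {"xyz": [0.2, 0, 12], "turn": [0, 0, 0.6], "hand": -1},
  {"xyz": [-0.5, 0, 12], "turn": [0, 0, 0.6], "hand": -1},
  {"xyz": [-1.5, 0, 12], "turn": [0, 0, 0.6], "hand": -1},
  {"xyz": [-2.5, 0, 12], "turn": [0, 0, 0.6], "hand": -1},
  {"xyz": [-3.3, 0, 12], "turn": [0, 0, 0.6], "hand": -1},
  {"xyz": [-4, 0, 12], "turn": [0, 0, 0.6], "hand": -1},
  {"xyz": [-4.6, 0, 12], "turn": [0, 0, 0.6], "hand": -1},
  {"xyz": [-4.6, 0, 12], "turn": [0, 0, 0.6], "hand": -1},
])

```text
clock: 6.9
eef_pos: [478.0, 218.6, 76.3]
ee_rot: [[-0.133, 0.991, 0.002], [0.991, 0.133, -0.001], [-0.001, 0.002, -1.0]]
contact_force: [0.6, 0.7, 1.2]
opening: 0.2
grasp_force: 0.0
```

```bash
cat >> h.py <<'E'
def reg():
    s=robot.read_state();o=np.array([484.8,156.8]);d=np.array(s["eef_pos"])[:2]-o
    print("reg y",round(d@np.array([-.139,.990]),1),"x",round(d@np.array([.990,.139]),1))
E
python3 -c "
from h import *
plan((484.8-.139*52,156.8+.99*52,75),98);reg()"
```

```text
xyz [-1.02 -0.18  0.13] turn [ 0.1  0.1 -0.4] | at [478.  218.6  76.3] yaw 97.6 t 6.90 op 0.2 q6 1.74 F [0.6 0.7 1.2]
reg y 62.1 x 1.8
```

Request:
servo_tool([
  {"xyz": [-0.4, -0.1, 0], "turn": [0, 0, 0], "hand": -1},
  {"xyz": [-0.7, -0.1, 0], "turn": [0, 0, 0], "hand": -1},
  {"xyz": [-1.0, -0.1, 0], "turn": [0, 0, 0], "hand": -1},
  {"xyz": [-1.0, -0.1, 0], "turn": [0, 0, 0], "hand": -1},
])

```text
clock: 7.23
eef_pos: [477.2, 209.5, 75.2]
ee_rot: [[-0.134, 0.991, -0.0], [0.991, 0.134, -0.001], [-0.001, -0.0, -1.0]]
contact_force: [0.5, 1.7, 0.3]
opening: -0.1
grasp_force: 0.1
```

```bash
python3 -c "
from h import *
plan((484.8-.139*52,156.8+.99*52,75),98);reg()"
```

```text
xyz [-0.13  0.02  0.02] turn [-0.   0.  -0.3] | at [477.2 209.5  75.2] yaw 97.7 t 7.23 op -0.1 q6 1.72 F [0.5 1.7 0.3]
reg y 53.2 x -0.2
```

Force is only the sliding friction so far. I'll keep pushing until the end stop shows in the force.

Request:
servo_tool([
  {"xyz": [-0.2, 0, 0], "turn": [0, 0, 0], "hand": -1},
  {"xyz": [-0.4, 0, 0], "turn": [0, 0, 0], "hand": -1},
  {"xyz": [-0.5, 0, 0], "turn": [0, 0, 0], "hand": -1},
  {"xyz": [-0.5, 0, 0], "turn": [0, 0, 0], "hand": -1},
])

```text
clock: 7.57
eef_pos: [477.3, 208.3, 75.3]
ee_rot: [[-0.136, 0.991, -0.001], [0.991, 0.136, 0.008], [0.008, -0.0, -1.0]]
contact_force: [-1.3, 7.8, 0.9]
opening: -0.0
grasp_force: 4.6
```

```bash
python3 -c "
from h import *
plan((484.8-.139*52,156.8+.99*52,75),98);reg()"
```

```text
xyz [-0.01  0.03  0.03] turn [-0.  -0.5 -0.2] | at [477.3 208.3  75.3] yaw 97.8 t 7.57 op -0.0 q6 1.71 F [-1.3  7.8  0.9]
reg y 52.1 x -0.3
```

The stop was met at reg y 52.1 (52 predicted) with about 8 N, so the lock is home. I back off and lift.

Request:
servo_tool([
  {"xyz": [-0.2, 0, 0], "turn": [0, 0, 0], "hand": -1},
  {"xyz": [-0.2, 0, 0], "turn": [0, 0, 0], "hand": -1},
  {"xyz": [1, 0, 0], "turn": [0, 0, 0], "hand": -1},
  {"xyz": [2, 0, -1], "turn": [0, 0, 0], "hand": -1},
  {"xyz": [2, 0, -5], "turn": [0, 0, 0], "hand": -1},
  {"xyz": [2, 0, -9], "turn": [0, 0, 0], "hand": -1},
  {"xyz": [2, 0, -13], "turn": [0, 0, 0], "hand": -0.5},
  {"xyz": [2, 0, -17], "turn": [0, 0, 0], "hand": 0},
  {"xyz": [2, 0, -17.5], "turn": [0, 0, 0], "hand": 0.6},
  {"xyz": [2, 0, -17.5], "turn": [0, 0, 0], "hand": 0.6},
])

```text
clock: 8.4
eef_pos: [477.3, 225.4, 255.4]
ee_rot: [[-0.135, 0.991, 0.009], [0.991, 0.135, 0.001], [0.0, 0.009, -1.0]]
contact_force: [0.2, 0.2, -0.8]
opening: 48.4
grasp_force: 0.0
```

```bash
python3 -c "
from h import *
plan((620,-130,250),171)"
```

```text
xyz [-37.14   9.35   0.62] turn [  0.4   0.3 -73.3] | at [477.3 225.4 255.4] yaw 97.7 t 8.40 op 48.4 q6 1.75 F [ 0.2  0.2 -0.8]
```

Request:
servo_tool([
  {"xyz": [-37, 9.3, 0.5], "turn": [0.4, 0.3, -73.3], "hand": 0.6},
  {"xyz": [-37, 9.3, 0.5], "turn": [0.4, 0.3, -73.3], "hand": 0.6},
  {"xyz": [-37, 9.3, 0.5], "turn": [0.4, 0.3, -73.3], "hand": 0.6},
  {"xyz": [-37, 9.3, 0.5], "turn": [0.4, 0.3, -73.3], "hand": 0.6},
  {"xyz": [-37, 9.3, 0.5], "turn": [0.4, 0.3, -73.3], "hand": 0.6},
  {"xyz": [-37, 9.3, 0.5], "turn": [0.4, 0.3, -73.3], "hand": 0.6},
  {"xyz": [-37, 9.3, 0.5], "turn": [0.4, 0.3, -73.3], "hand": 0.6},
  {"xyz": [-37, 9.3, 0.5], "turn": [0.4, 0.3, -73.3], "hand": 0.6},
  {"xyz": [-37, 9.3, 0.5], "turn": [0.4, 0.3, -73.3], "hand": 0.6},
  {"xyz": [-37, 9.3, 0.5], "turn": [0.4, 0.3, -73.3], "hand": 0.6},
  {"xyz": [-37, 9.3, 0.5], "turn": [0.4, 0.3, -73.3], "hand": 0.6},
  {"xyz": [-37, 9.3, 0.5], "turn": [0.4, 0.3, -73.3], "hand": 0.6},
])

```text
clock: 9.4
eef_pos: [616.2, -131.2, 241.6]
ee_rot: [[-0.987, 0.158, -0.014], [0.158, 0.987, 0.0], [0.014, -0.002, -1.0]]
contact_force: [-0.4, -0.5, 0.0]
opening: 67.8
grasp_force: 0.0
```

Request:
servo_tool([
  {"xyz": [0, 0, 0], "turn": [0, 0, 0], "hand": 0.6},
  {"xyz": [0, 0, 0], "turn": [0, 0, 0], "hand": 0.6},
])

```text
clock: 9.57
eef_pos: [616.4, -128.3, 244.3]
ee_rot: [[-0.988, 0.157, -0.01], [0.157, 0.988, -0.0], [0.01, -0.002, -1.0]]
contact_force: [0.1, 0.4, -0.5]
opening: 68.1
grasp_force: 0.0
```

```bash
python3 -c "
from h import *
plan((620,-130,250),171)
c=snap('wrist');t=snap('top');O=np.zeros((600,800,3),np.uint8);O[:384,:512]=c['color'];O[384:384+212,:400]=cv2.resize(t['color'][190:232,155:234],(400,212),interpolation=2)
save({'color':O},'pics/w4.png');pickle.dump((c,t),open('w4.pkl','wb'))"
```

```text
xyz [-0.37 -0.11 -0.57] turn [-0.1 -0.6 -0. ] | at [ 616.4 -128.3  244.3] yaw 171.0 t 9.57 op 68.1 q6 -0.15 F [ 0.1  0.4 -0.5]
```

View pics/w4.png

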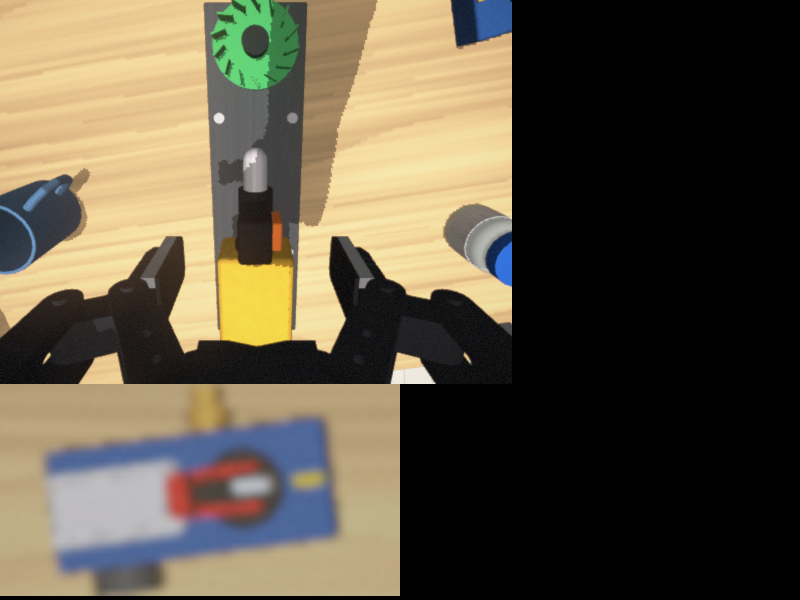

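The crop shows the prongs on both sides of the wing with the tab at (178,493), so the lock is home. In the wrist view the wand grip is at about (256,235), with the orange button on its right at (277,232). I'll measure the grip.

Run:
```python
from h import *
c,t=pickle.load(open("w4.pkl","rb"))
m,a,ce=mask(c,(5,150,60),(17,255,255),(265,200,290,260));b=cv2.boundingRect(m);print("btn",a,ce,b,ray(c,ce,150))
m,a,ce=mask(c,(45,80,40),(85,255,255),(200,0,310,100));r=cv2.minEnclosingCircle(np.concatenate(cv2.findContours(m,0,1)[0]));print("wheel",r)
m,a,ce=mask(c,(22,150,170),(32,255,255),(200,225,310,350));b=cv2.boundingRect(m);print("hous",b)
for v in(275,300,325):
    u=np.flatnonzero(m[v]);print(v,u.min(),u.max(),ray(c,(u.min()-.5,v),132),ray(c,(u.max()+.5,v),132))
o=np.array([651.5,-134.5]);th=np.radians(-9);X=np.array([np.cos(th),np.sin(th)]);Y=np.array([-X[1],X[0]])
for n,x,y,z in(("griptop-x",-18,0,172),("griptop+x",18,0,172),("btn top out",0,21,161),("btn ctr",0,21,147),("btn topx-",-12,21,161),("btn botx-",-12,21,133),("btn topx+",12,21,161),("house front",35,0,132),("wheel",-155,0,62)):
    print(n,proj(c,(*(o+x*X+y*Y),z)).round(1))
```

```text
btn 408 [276.25735294 232.25735294] (271, 211, 12, 41) [ 654.16753332 -118.4245988   150.        ]
wheel ((255.7103271484375, 41.06193923950195), 48.40553665161133)
hous (219, 262, 72, 84)
275 220 290 [ 695.70604618 -174.81400086  132.        ] [ 705.67146508 -111.79816311  132.        ]
300 221 289 [ 721.46763338 -178.84252117  132.        ] [ 731.38217992 -116.0561257   132.        ]
325 222 288 [ 748.56119691 -183.07933197  132.        ] [ 758.42235397 -120.53426059  132.        ]
griptop-x [255.7 221.8]
griptop+x [255.8 266.3]
btn top out [283.2 238.1]
btn ctr [281.9 230.6]
btn topx- [283.5 223.6]
btn botx- [280.9 210.6]
btn topx+ [282.9 252.2]
house front [256.1 260.1]
wheel [256.   39.3]
```

The prediction from the model matches the measured button box within 1 px, so the wand origin is (651.5, -134.5) with yaw -9°.

```bash
python3 -c "
from h import *
plan((651.7,-133.5,127),171)"
```

```text
xyz [-3.63  0.03 11.8 ] turn [-0.1 -0.5  0. ] | at [ 616.8 -128.   245.3] yaw 171.0 t 9.67 op 68.2 q6 -0.15 F [0.7 0.2 0.4]
```

Request:
servo_tool([
  {"xyz": [-2, 0, 1], "turn": [0, 0, 0], "hand": 0.2},
  {"xyz": [-3.6, 0, 2], "turn": [0, 0, 0], "hand": 0.2},
  {"xyz": [-3.6, 0, 4], "turn": [0, 0, 0], "hand": 0.2},
  {"xyz": [-3.6, 0, 5.5], "turn": [0, 0, 0], "hand": 0.2},
  {"xyz": [-3.6, 0, 5.5], "turn": [0, 0, 0], "hand": 0.2},
  {"xyz": [-3.6, 0, 5.5], "turn": [0, 0, 0], "hand": 0.2},
  {"xyz": [-3.6, 0, 5.5], "turn": [0, 0, 0], "hand": 0.2},
], force=40)

```text
clock: 10.25
eef_pos: [652.4, -134.4, 191.5]
ee_rot: [[-0.988, 0.156, -0.007], [0.156, 0.988, -0.002], [0.006, -0.003, -1.0]]
contact_force: [0.3, 0.1, 0.4]
opening: 51.2
grasp_force: 0.0
```

```bash
python3 -c "
from h import *
plan((651.7,-133.5,127),171)"
```

```text
xyz [0.04 0.1  6.45] turn [-0.1 -0.4  0. ] | at [ 652.4 -134.4  191.5] yaw 171.0 t 10.25 op 51.2 q6 -0.15 F [0.3 0.1 0.4]
```

Request:
servo_tool([
  {"xyz": [0, 0.1, 2], "turn": [0, -0.3, 0], "hand": 0.2},
  {"xyz": [0, 0.1, 4], "turn": [0, -0.3, 0], "hand": 0.2},
  {"xyz": [0, 0.1, 5.5], "turn": [0, -0.3, 0], "hand": 0.2},
  {"xyz": [0, 0.1, 6.3], "turn": [0, -0.3, 0], "hand": 0.2},
  {"xyz": [0, 0.1, 6.3], "turn": [0, -0.3, 0], "hand": 0.2},
  {"xyz": [0, 0.1, 6.3], "turn": [0, -0.3, 0], "hand": 0.2},
])

```text
clock: 10.75
eef_pos: [652.2, -134.1, 128.2]
ee_rot: [[-0.988, 0.156, -0.002], [0.156, 0.988, -0.002], [0.001, -0.003, -1.0]]
contact_force: [0.8, -0.3, 0.3]
opening: 51.3
grasp_force: 0.0
```

```bash
python3 -c "
from h import *
plan((651.7,-133.5,127),171)"
```

```text
xyz [0.06 0.05 0.12] turn [-0.1 -0.1  0. ] | at [ 652.2 -134.1  128.2] yaw 171.0 t 10.75 op 51.3 q6 -0.15 F [ 0.8 -0.3  0.3]
```

Request:
servo_tool([
  {"xyz": [0, 0, 0], "turn": [0, 0, 0], "hand": -0.2},
  {"xyz": [0, 0, 0], "turn": [0, 0, 0], "hand": -0.4},
  {"xyz": [0, 0, 0], "turn": [0, 0, 0], "hand": -0.6},
  {"xyz": [0, 0, 0], "turn": [0, 0, 0], "hand": -0.7},
  {"xyz": [0, 0, 0], "turn": [0, 0, 0], "hand": -0.7},
  {"xyz": [0, 0, 0], "turn": [0, 0, 0], "hand": -0.7},
  {"xyz": [0, 0, 0], "turn": [0, 0, 0], "hand": -0.7},
  {"xyz": [0, 0, 0], "turn": [0, 0, 0], "hand": -0.7},
])

```text
clock: 11.42
eef_pos: [652.9, -135.6, 129.9]
ee_rot: [[-0.988, 0.157, 0.001], [0.157, 0.988, -0.004], [-0.002, -0.004, -1.0]]
contact_force: [-1.9, -3.4, 5.5]
opening: 26.4
grasp_force: 42.3
```

Opening is 26.4 mm, so the button is fully in. Now I pull along tool +x.

Request:
servo_tool([
  {"xyz": [0.5, 0, 0], "turn": [0, 0, 0], "hand": -0.7},
  {"xyz": [1.3, 0, 0], "turn": [0, 0, 0], "hand": -0.7},
  {"xyz": [2.3, 0, 0], "turn": [0, 0, 0], "hand": -0.7},
  {"xyz": [3.3, 0, 0], "turn": [0, 0, 0], "hand": -0.7},
  {"xyz": [4.3, 0, 0], "turn": [0, 0, 0], "hand": -0.7},
  {"xyz": [5.3, 0, 0], "turn": [0, 0, 0], "hand": -0.7},
  {"xyz": [6.3, 0, 0], "turn": [0, 0, 0], "hand": -0.7},
  {"xyz": [7.3, 0, 0], "turn": [0, 0, 0], "hand": -0.7},
  {"xyz": [8.3, 0, 0], "turn": [0, 0, 0], "hand": -0.7},
  {"xyz": [9.3, 0, 0], "turn": [0, 0, 0], "hand": -0.7},
  {"xyz": [10.2, 0, 0], "turn": [0, 0, 0], "hand": -0.7},
  {"xyz": [11, 0, 0], "turn": [0, 0, 0], "hand": -0.7},
])

```text
clock: 12.42
eef_pos: [547.0, -119.0, 129.9]
ee_rot: [[-0.988, 0.157, 0.008], [0.157, 0.988, -0.006], [-0.008, -0.005, -1.0]]
contact_force: [7.5, -6.2, 2.4]
opening: 26.4
grasp_force: 42.4
```

```bash
cat >> h.py <<'E'
def wand():
    s=robot.read_state();d=np.array(s["eef_pos"])[:2]-[651.5,-134.5]
    print("pull",round(-d@np.array([.988,-.156]),1),"y",round(d@np.array([.156,.988]),1))
E
python3 -c "
from h import *
plan((651.7,-133.5,127),171);wand()"
```

```text
xyz [-10.56   0.21   0.38] turn [-0.3  0.5 -0. ] | at [ 547.  -119.   129.9] yaw 171.0 t 12.42 op 26.4 q6 -0.17 F [ 7.5 -6.2  2.4]
pull 105.6 y -1.0
```

Request:
servo_tool([
  {"xyz": [0.6, 0, 0], "turn": [0, 0, 0], "hand": -0.7},
  {"xyz": [1.1, 0, 0], "turn": [0, 0, 0], "hand": -0.7},
  {"xyz": [1.5, 0, 0], "turn": [0, 0, 0], "hand": -0.7},
  {"xyz": [1.8, 0, 0], "turn": [0, 0, 0], "hand": -0.7},
  {"xyz": [1.8, 0, 0], "turn": [0, 0, 0], "hand": -0.7},
  {"xyz": [1.8, 0, 0], "turn": [0, 0, 0], "hand": -0.7},
])

```text
clock: 12.92
eef_pos: [534.4, -117.0, 130.0]
ee_rot: [[-0.988, 0.156, 0.017], [0.156, 0.988, -0.007], [-0.018, -0.004, -1.0]]
contact_force: [18.2, -7.3, -5.3]
opening: 26.3
grasp_force: 41.5
```

```bash
python3 -c "
from h import *
plan((651.7,-133.5,127),171);wand()"
```

```text
xyz [-11.84   0.21   0.52] turn [-0.3  1.   0. ] | at [ 534.4 -117.   130. ] yaw 171.0 t 12.92 op 26.3 q6 -0.18 F [18.2 -7.3 -5.3]
pull 118.5 y -1.0
```

Request:
servo_tool([
  {"xyz": [0, 0, 0], "turn": [0, 0, 0], "hand": -0.7},
  {"xyz": [0, 0, 0], "turn": [0, 0, 0], "hand": -0.7},
  {"xyz": [0, 0, 0], "turn": [0, 0, 0], "hand": -0.7},
  {"xyz": [0, 0, 0], "turn": [0, 0, 0], "hand": -0.7},
  {"xyz": [0, 0, 0], "turn": [0, 0, 0], "hand": -0.7},
  {"xyz": [0, 0, 0], "turn": [0, 0, 0], "hand": -0.7},
])

```text
clock: 13.42
eef_pos: [534.4, -117.0, 130.0]
ee_rot: [[-0.988, 0.156, 0.017], [0.156, 0.988, -0.007], [-0.018, -0.004, -1.0]]
contact_force: [18.0, -7.1, -4.7]
opening: 25.8
grasp_force: 41.6
```

```bash
python3 -c "
from h import *
wand();c=snap('wrist');s=snap('side')
O=np.zeros((384,800,3),np.uint8);O[:,:400]=c['color'][:,56:456];O[:,400:]=cv2.resize(s['color'][100:292,160:360],(400,384));save({'color':O},'pics/f.png')"
```

```text
pull 118.5 y -1.0
```

View pics/f.png

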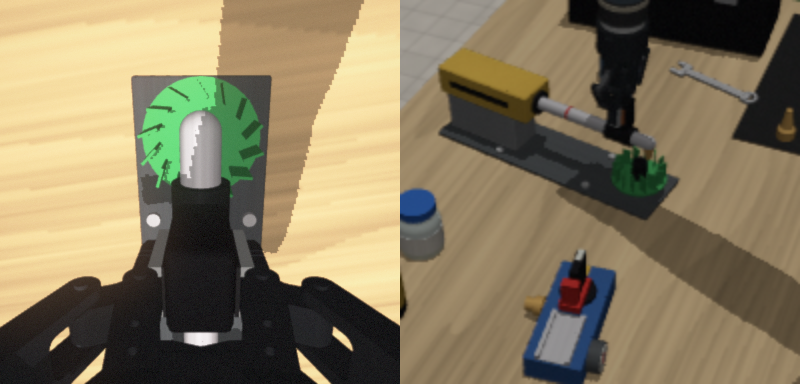

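The picture shows the wand fully out: the nozzle is over the wheel, the red ring on the tube is clear of the housing, and the grip is still pinched. The lock is home over the wing. Handing in.

```bash
python3 -c "
from plant import robot
print(robot.hand_in())"
```

```text
the job is handed in; nothing more can be done
None
```

Handed in at about 13.5 s with no verdict returned: the knob is at the yellow mark (within 2–3° by camera), the red lock is home over it, and the arm holds the wand at its second stop with the button squeezed in; no loose things were touched.

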